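# Stack two wire reels and pin them to the reel stand

## Task

One copper wire reel already sits on the square reel stand. Set the other copper wire reel (the one standing loose on the bench) upright on top of it so that the holes line up, then take the longer of the two knobbed spindle pins out of the block and put it down through both reels into the stand until its flange rests flat on the upper reel. Let go of everything at the end.

Things in the scene. Friction and masses are not known exactly. Their poses are not given: they have to be found in the camera images.
- reel_top_center (a point): centre (half-way up, on the bore axis) of the loose reel to be stacked, upright on the bench: grey plastic wound with copper wire, 56 mm diameter, 44 mm tall, open through-bore 34 mm, about 150 g. A white-wound solder reel of like size stands near it as a bystander. z axis up along the bore.
- reel_low_center (a point): centre (half-way up, on the bore axis) of the identical copper wire reel that already sits loose on the stand; 56 mm diameter, 44 mm tall, 34 mm through-bore; its top is 22 mm above this point. z axis up along the bore.
- pin_long_knob (a point): centre of the longer pin's upright black knob, 24 mm diameter, 44 mm tall. Flange (46 mm wide, 5 mm thick) underside 27 mm below, then steel shank 14 mm diameter, 104 mm long; tapered tip 131 mm below. About 120 g. Stands 32 mm deep in a fixed black block 60x160x40 mm; lifts straight out. A pin with a 60 mm shank stands 90 mm beside it, its knob 44 mm lower. z up along the pin.
- stand: fixed square grey stand 100 x 100 mm, 30 mm high, with a central well 34 mm wide, 26 mm deep, and round it a lip 4 mm high, 62 mm inside, in which the lower reel sits with 3 mm play. Origin at the centre of its underside, z up. With all in place the pin's knob centre is 145 mm above this origin.
Things that resemble listed ones, but are neither listed nor needed, are in the scene too. What is shaped like the part that bears reel_top_center but red is not meant.

How it is judged:
By the outcome, as a careful person would: the job done as asked, in the order asked, and still so for the second after the job is handed in, with the robot touching nothing.
It also fails if it takes over 59 s, if anything falls off the work surface, if the arm or the gripper's body presses on something with over 40 N, if the wrist force passes 120 N, or if a joint passes its speed limit or range.

## Robot

A 7-joint arm with a two-finger parallel gripper is mounted at the origin on a cart in front of the work surface, level with it; the furniture and walls round the work are solid. World frame = base frame: x ahead of the robot, y to its left, z up, the work surface at z = 0. Lengths are in m, angles in rad, forces in N, time in s.
With the tool pointing down it reaches from about 0.425 to 0.925 m from the base axis. Payload 6.8 kg.
Tool frame: the origin (TCP) lies at the very end of the fingers, on their centre line; the grasp point (between the pads) lies 19 mm behind it; z points along the fingers, y is the line along which they close (so a half turn about z gives the same grasp; the last joint's range is limited). The gripper opens to 88 mm and grips with 3 to 60 N. Pads are 20 mm wide; open, the fingers measure 115 mm over their backs; the gripper's body (75 mm by 178 mm) begins 61 mm behind the grasp point.
Start: joints at [-1.25, 0.477, 0.022, 1.555, -0.011, 1.109, -0.083], TCP at [0.281, 0.614, 0.223] pointing down, gripper open.
Joint ranges: [-2.96, 2.96], [-0.34, 2.1], [-1.41, 1.46], [0.24, 2.44], [-1.37, 4.51], [0.17, 1.92], [-2.96, 2.96]. Speed limits (rad/s): [2.39, 2.39, 3.14, 3.14, 3.14, 3.14, 3.14].

## Interface

Orientations are given as a unit quaternion [x, y, z, w].
In Python, from rig import monitor, snapshot, job, trace, place_of gives the robot as it stands. The module is installed in compiled form; this text tells all that it offers.
- The arm moves only by the shell command python3 -m inch 'ROWS' [FORCE]. ROWS is JSON, a list that holds one entry, the list of rows, each a list of 7 numbers: the shift along the world's x, y, z each as a share of 5 cm, from -1 to 1, then the turn, a rotation vector about the world's x, y, z each as a share of 360 degrees, from -1 to 1, then the opening, from 0 (shut) to 1 (fully open). In form: [[[tx, ty, tz, ax, ay, az, gripper], ...]]. A call has exactly 8 rows; each row shifts and turns the commanded pose from where the row before left it; what a row does not reach is not made up. A row lasts 1/10 s, in which the tool goes at most 50 mm and 8.59 degrees, less where a joint would pass 70% of its speed; a pose out of reach is approached as far as the arm can. A call with a number of a shift or a turn outside -1 to 1 is refused whole. A call with a gripper value outside its range is refused whole. The fingers move at their own pace and stop on an object; FORCE is the grip in N (left out, the last holds). Time passes only in rows, so rows that do not move let the fingers close, or fill a call up. It gives the time, the measured TCP pose, the force, the opening and the grip force at its end, in the units of the state.
- monitor.get_obs(): the state, without advancing time (a new reading comes with each control period).
- snapshot(name): name is "side" or "top"; returns a dict with "pixels" (480x640x3 uint8, red, green, blue), "fx", "fy", "cx", "cy" (pixels), "distortion" ([k1, k2, p1, p2, k3] as OpenCV has them; the pictures are not rectified), "extrinsics" (4x4, takes a point from world to camera coordinates). Camera axes: x right, y down, z forward; pixel columns grow to the right and rows downward; lengths in m; the calibration is good to about 2 mm. A picture is of the moment at which its call begins. There is no depth.
- job.sign_off(): hands the job in; it is judged then, once.
Trained networks look in the newest picture that a camera, given by its name, has taken for a name from the list of things; names that differ only in an ending like _2 or _b are one class to them, and where a whole thing is asked for, a point or a joint stands for the part that bears it (a point fixed in the world has none). Each returns a list of dicts, best first, with "conf" (0 to 1); they miss things now and then, are a little off and sometimes report something else, mostly with a low value. They report only what shows in the picture. A call takes as long as a camera call. They do not tell look-alikes from the thing itself.
- trace(thing, camera): "mask" (480x640 bool, what is visible of it) and "rect" ([left, top, right, bottom] as shares, 0 to 1, of the picture: columns of its width, rows of its height, round what is visible of it).
- place_of(thing, camera): "at" ([column, row] as shares, 0 to 1, of the picture: columns of its width, rows of its height: a listed point, or the origin of a listed thing).
The state is a dict: "t": time; "joint_positions": joint angles; "joint_vel": joint speeds; "effort": joint torques, N m; "position": TCP position; "eef_rot": TCP orientation; "force": force on the tool from outside, world axes, zero at the start; "moment": the same for the moment, N m; "opening": finger opening in m; "finger_force": force on a finger pad.
Only numpy, scipy, OpenCV 4.12 (cv2) and the standard library are available. Lean on these libraries where they do the work, as an engineer would, in place of code of your own. Each camera call takes 0.05 s, during which the arm holds its last target. There are 200 camera calls.

## Working session

There is one attempt and no reset: what is moved stays moved. The work goes in short steps, Python scripts to look and compute and a shell command to move; the robot and the scene stay as the last step left them, time stands still between calls to the robot, and variables do not carry over. Pictures are saved under pics/ and viewed, at most 10 in all, crops included, and the job is handed in when it is done.

```bash
mkdir -p pics; cat > h.py <<'E'
import numpy as np, cv2
from rig import monitor, snapshot, job, trace, place_of
def snap(n):
    return snapshot(n)
def ray(s,uv):
    K=np.array([[s['fx'],0,s['cx']],[0,s['fy'],s['cy']],[0,0,1]])
    p=cv2.undistortPoints(np.array([[uv]],float),K,np.array(s['distortion'],float)).ravel()
    E=np.array(s['extrinsics']);R=E[:3,:3];t=E[:3,3]
    return -R.T@t, R.T@np.array([p[0],p[1],1.])
def at_z(s,uv,z):
    o,d=ray(s,uv); return o+d*(z-o[2])/d[2]
def tri(rs):
    A=np.zeros((3,3));b=np.zeros(3)
    for o,d in rs:
        d=d/np.linalg.norm(d);P=np.eye(3)-np.outer(d,d);A+=P;b+=P@o
    x=np.linalg.solve(A,b); return x
def proj(s,p):
    K=np.array([[s['fx'],0,s['cx']],[0,s['fy'],s['cy']],[0,0,1]]);E=np.array(s['extrinsics'])
    return cv2.projectPoints(np.array([p],float),cv2.Rodrigues(E[:3,:3])[0],E[:3,3],K,np.array(s['distortion'],float))[0].ravel()
E
python3 - <<'E'
from h import *
np.set_printoptions(precision=4,suppress=True)
Z={'reel_top_center':.022,'reel_low_center':.052-.004,'pin_long_knob':.139,'stand':0}
for c in('side','top'):
    s=snap(c);cv2.imwrite(f'pics/{c}0.png',s['pixels'][:,:,::-1])
    print(c,'cam',ray(s,(320,240)))
    for t in Z:
        for r in place_of(t,c)[:5]:
            uv=np.array(r['at'])*[640,480]; print(t,round(r['conf'],2),uv.round(1),at_z(s,uv,Z[t]))
o=monitor.get_obs();print(o)
E
```

```text
side cam (array([-0.2114, -1.1593,  0.6852]), array([ 0.5076,  0.783 , -0.3603]))
reel_top_center 0.75 [205.8 236.8] [0.4449 0.5099 0.022 ]
reel_top_center 0.56 [246.  264.2] [0.4511 0.2434 0.022 ]
reel_low_center 0.73 [287.2 235.4] [0.6264 0.3143 0.048 ]
pin_long_knob 0.73 [404.2 291. ] [ 0.541  -0.3151  0.139 ]
stand 0.63 [286.6 252.2] [0.6155 0.3021 0.    ]
top cam (array([0.2572, 0.0612, 1.3563]), array([ 0.2016, -0.0277, -0.9791]))
reel_top_center 0.91 [142.6 274.1] [0.4473 0.5221 0.022 ]
reel_top_center 0.64 [237.6 267.9] [0.4582 0.2564 0.022 ]
reel_low_center 0.73 [218.5 207.3] [0.6277 0.3069 0.048 ]
pin_long_knob 0.76 [449.5 226. ] [ 0.5369 -0.3134  0.139 ]
{'t': 0.5, 'joint_positions': array([-1.2501,  0.4771,  0.0224,  1.5554, -0.0115,  1.1093, -0.0831]), 'joint_vel': array([-0.0006, -0.0006, -0.0015, -0.0017, -0.0006,  0.0006, -0.0008]), 'effort': array([ -0.0014, -58.2227,   1.5316, -27.2691,  -0.0544,   0.0109,
         0.0001]), 'position': array([0.2806, 0.6139, 0.2226]), 'eef_rot': array([ 0.2127,  0.9771, -0.    ,  0.    ]), 'force': array([-0.152 , -0.4401, -0.3254]), 'moment': array([ 0.0469, -0.0328, -0.044 ]), 'finger_force': 0.0, 'opening': 0.087839835461241}
```

View pics/side0.png

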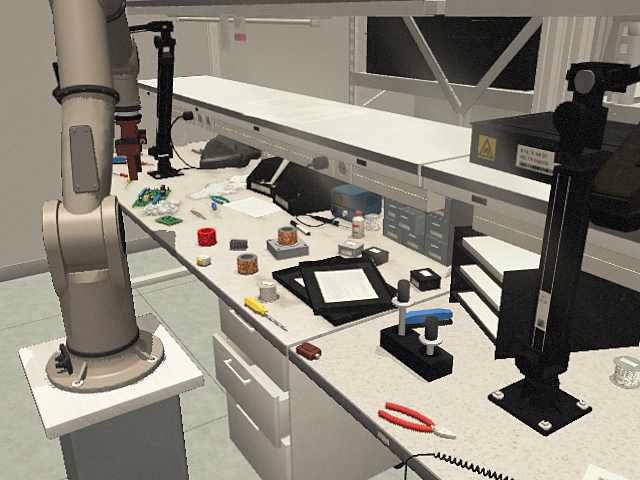

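View pics/top0.png

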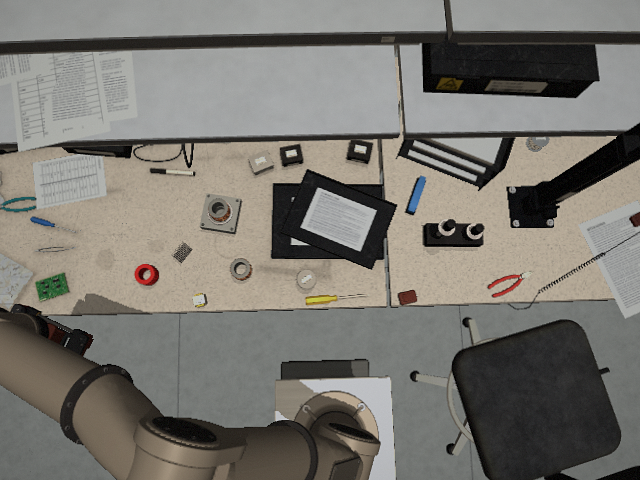

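The side view has the loose copper reel at (247,264), a red decoy at (206,237), the stand reel at (287,237) and the taller pin at (403,290). In the top view the loose reel is at (240,269), the stand at (220,212) and the pin knob at (448,227). Next I refine these with the masks.

```bash
cat >> h.py <<'E'
from scipy.optimize import least_squares
def cylrect(s,x,y,z0,z1,r):
    a=np.linspace(0,2*np.pi,48,endpoint=False)
    P=np.array([proj(s,(x+r*np.cos(t),y+r*np.sin(t),z)) for t in a for z in (z0,z1)])
    return np.r_[P.min(0),P.max(0)]
def fit(obs,z0,z1,r,g):
    # obs list of (s, rect px)
    f=lambda p:np.concatenate([cylrect(s,*p,z0,z1,r)-q for s,q in obs])
    o=least_squares(f,g,diff_step=1e-4);return o.x,o.fun
def rects(t,c):
    return [(m['conf'],np.array(m['rect'])*[640,480,640,480],m['mask']) for m in trace(t,c)]
E
python3 - <<'E'
from h import *
np.set_printoptions(precision=4,suppress=True)
S={c:snap(c) for c in('side','top')}
for t in('reel_top_center','reel_low_center','pin_long_knob','stand'):
    for c in S:
        for cf,q,m in rects(t,c)[:4]:
            print(t,c,round(cf,2),q.round(1),m.sum())
            if t=='reel_top_center' : print('   fit',*fit([(S[c],q)],0,.044,.028,(.45,.25)))
            if t=='reel_low_center' : print('   fit',*fit([(S[c],q)],.03,.074,.028,(.63,.31)))
E
python3 - <<'E'
from h import *
a=cv2.imread('pics/top0.png');b=cv2.imread('pics/side0.png')
z=lambda i,x,y,w,h,W,H:cv2.resize(i[y:y+h,x:x+w],(W,H),interpolation=cv2.INTER_CUBIC)
cv2.imwrite('pics/crop.png',np.vstack([np.hstack([z(a,190,185,80,60,400,300),z(a,200,245,80,60,400,300)]),np.hstack([z(b,226,220,80,60,400,300),z(b,380,270,80,60,400,300)])]))
E
```

```text
reel_top_center side 0.67 [196.6 225.2 218.2 248. ] 322
   fit [0.4496 0.5079] [ 1.1425  1.7924 -1.1556 -1.5239]
reel_top_center side 0.59 [234.6 254.7 256.2 277.2] 416
   fit [0.4447 0.2339] [ 0.1836 -0.056  -0.186   0.0646]
reel_top_center top 0.8 [229.3 257.7 250.7 279.1] 267
   fit [0.4561 0.2491] [-0.4288 -0.3441  0.4427  0.3456]
reel_top_center top 0.59 [133.6 265.  161.  285.8] 361
   fit [0.4429 0.5082] [ 1.1355 -0.5798 -1.1696  0.6007]
reel_low_center side 0.84 [279.5 222.7 297.4 241.9] 309
   fit [0.6384 0.3266] [-0.4943 -0.4581  0.4981  0.3718]
reel_low_center top 0.8 [204.6 195.9 228.2 221.1] 344
   fit [0.6229 0.3115] [ 0.3353  0.8588 -0.3458 -0.8667]
pin_long_knob side 0.96 [392.2 279.4 411.9 337. ] 608
pin_long_knob top 0.58 [433.5 218.7 456.5 235.2] 281
stand side 0.8 [265.7 235.3 308.9 258.6] 614
stand side 0.5 [278.7 223.6 297.  245.8] 325
stand top 0.64 [200.5 196.6 242.3 235.4] 976
```

View pics/crop.png

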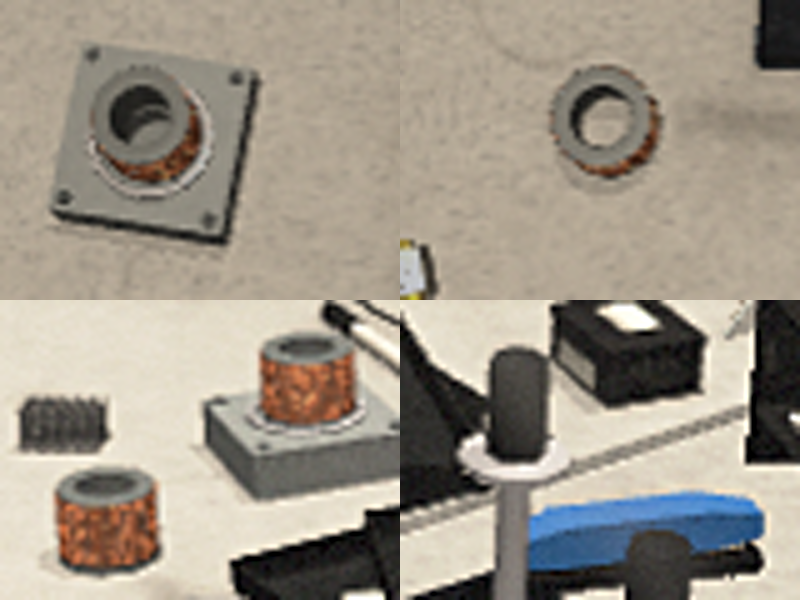

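The crops show all four objects cleanly. I read the outlines by eye: loose reel top [230.2,258,252,281] and side [236.8,252.6,258,275]; stand reel top [208.4,197.8,230.6,221.6] and side [277.8,226,297.4,245]; knob side [398,279.2,409.8,302.4].

```bash
python3 - <<'E'
from h import *
np.set_printoptions(precision=4,suppress=True)
S={c:snap(c) for c in('side','top')}
s,t=S['side'],S['top']
for n,z0,z1,r,g,qs,qt in(('loose',0,.044,.028,(.45,.25),[236.8,252.6,258,275],[230.2,258,252,281]),('low',.03,.074,.028,(.63,.31),[277.8,226,297.4,245],[208.4,197.8,230.6,221.6])):
    print(n,fit([(t,qt)],z0,z1,r,g),fit([(s,qs)],z0,z1,r,g),fit([(t,qt),(s,qs)],z0,z1,r,g))
print('knob',fit([(s,[398,279.2,409.8,302.4])],.117,.161,.012,(.54,-.31)))
u=[place_of('pin_long_knob',c)[0]['at'] for c in S]
for c in S:
    for i in range(1): pass
r=[ray(S[c],np.array(place_of('pin_long_knob',c)[0]['at'])*[640,480]) for c in S]
print('tri',tri(r))
print(s['fx'],t['fx'])
a=cv2.imread('pics/top0.png')
cv2.imwrite('pics/c2.png',cv2.resize(a[205:255,415:495],(800,500),interpolation=cv2.INTER_CUBIC))
E
```

```text
loose (array([0.453, 0.246]), array([-0.2078,  0.4551,  0.2145, -0.4641])) (array([0.456 , 0.2443]), array([ 0.1003,  0.003 , -0.1015,  0.0052])) (array([0.4546, 0.2453]), array([ 0.0673, -0.114 ,  0.476 , -1.0244, -0.5267,  0.0016, -0.721 ,
        0.0028]))
low (array([0.6192, 0.3027]), array([-0.3203,  0.1678,  0.3305, -0.1733])) (array([0.6224, 0.3044]), array([ 0.2047, -0.7158, -0.2076,  0.6585])) (array([0.6202, 0.3026]), array([-0.259 , -0.174 ,  0.3866, -0.5106, -0.1397, -0.4086, -0.5218,
        1.0004]))
knob (array([ 0.5411, -0.3138]), array([-0.4294, -0.612 ,  0.4214,  0.5413]))
tri [ 0.5397 -0.3122  0.1394]
600.8724613014235 480.9076859582285
```

View pics/c2.png

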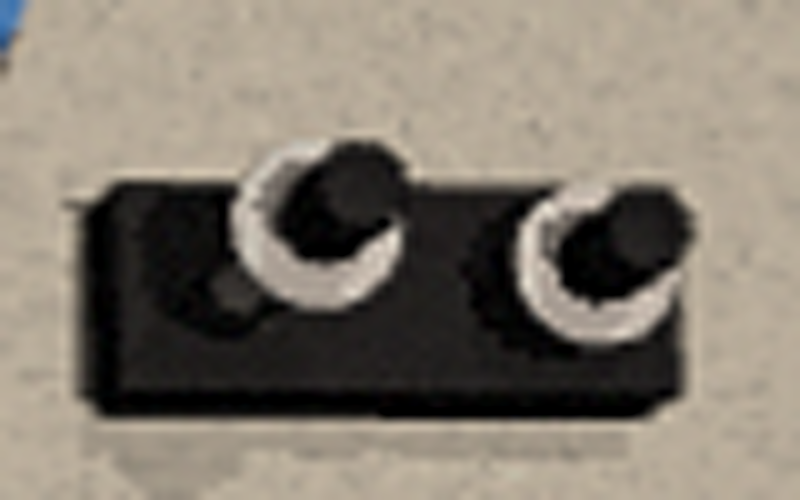

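The knob's top face is at (362,185) in the crop, i.e. pixel (451.2,223.5), which agrees with the pin being at about (0.540,-0.313). The loose reel is at about (0.454,0.2455) and the lower reel at (0.620,0.303). Moving above the loose reel.

```bash
python3 -m inch '[[[0.43,-0.92,0,0,0,0,1],[0.43,-0.92,0,0,0,0,1],[0.43,-0.92,0,0,0,0,1],[0.43,-0.92,0,0,0,0,1],[0.43,-0.92,0,0,0,0,1],[0.43,-0.92,0,0,0,0,1],[0.43,-0.92,0,0,0,0,1],[0.43,-0.92,0,0,0,0,1]]]' 30; python3 - <<'E'
from h import *
t=snap('top');s=snap('side');print(at_z(t,(451.2,223.5),.161)); cv2.imwrite('pics/m1.png',np.vstack([cv2.resize(t['pixels'][200:320,160:320],(400,300),interpolation=2),cv2.resize(s['pixels'][170:290,170:330],(400,300),interpolation=2)])[:,:,::-1]);o=monitor.get_obs();print(o['position'],o['eef_rot'],o['joint_positions'])
E
```

```text
t: 2.1
position: [0.4507, 0.2497, 0.223]
eef_rot: [0.213, 0.977, 0.0, 0.0]
force: [1.3, -0.1, -0.6]
opening: 0.0876
finger_force: 0.0
[ 0.5382688 -0.3117224  0.161    ]
[0.45321786 0.24410093 0.22309584] [ 2.18194548e-01  9.75904351e-01 -8.95539151e-04  1.01685640e-03] [-0.76257716  0.21112759  0.16867301  1.94359173 -0.03885082  0.99004486
  0.55460688]
```

```bash
python3 -m inch '[[[0.03,0,-0.7,0,0,0,1],[0,0,-0.8,0,0,0,1],[0,0,-0.8,0,0,0,1],[0,0,-0.8,0,0,0,1],[0,0,-0.7,0,0,0,1],[0,0,-0.4,0,0,0,1],[0,0,-0.12,0,0,0,1],[0,0,0,0,0,0,1]]]' 30; python3 - <<'E'
from h import *
t=snap('top');s=snap('side'); cv2.imwrite('pics/m1.png',np.hstack([cv2.resize(t['pixels'][220:310,180:300],(400,300),interpolation=2),cv2.resize(s['pixels'][210:300,190:310],(400,300),interpolation=2)])[:,:,::-1]);o=monitor.get_obs();print(o['position'],o['eef_rot'],o['force'])
E
```

```text
t: 3.0
position: [0.4512, 0.2517, 0.0063]
eef_rot: [0.213, 0.977, -0.0, -0.0]
force: [0.1, 0.2, 0.4]
opening: 0.0881
finger_force: 0.0
[0.4522521  0.25222906 0.00767935] [2.12734808e-01 9.77109563e-01 7.01194977e-04 5.57980092e-04] [ 0.22225539  0.22141774 -0.50193545]
```

View pics/m1.png

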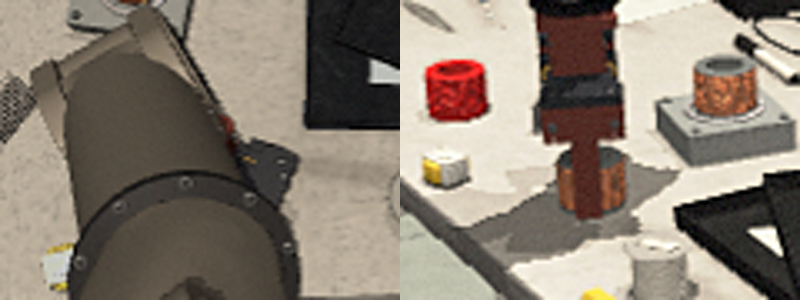

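The side crop shows the fingers straddling the reel, with the near finger about 4 mm left of its centre (588 against 593). I'll correct that, then close.

```bash
python3 -m inch '[[[0.06,-0.03,0,0,0,0,1],[0,0,0,0,0,0,1],[0,0,0,0,0,0,0.5],[0,0,0,0,0,0,0.3],[0,0,0,0,0,0,0.3],[0,0,0,0,0,0,0.3],[0,0,0,0,0,0,0.3],[0,0,0,0,0,0,0.3]]]' 30; python3 - <<'E'
from h import *
P=[];
for i in range(6):
    snap('top');o=monitor.get_obs();P.append(o['position'])
P=np.array(P);print(P.mean(0),P.std(0),o['opening'],o['finger_force'],o['force'])
E
```

```text
t: 3.9
position: [0.4543, 0.2498, 0.0067]
eef_rot: [0.213, 0.977, -0.0, -0.0]
force: [-1.6, -1.7, 2.7]
opening: 0.0561
finger_force: 30.0
[0.45431396 0.24978873 0.00664417] [1.73358900e-05 7.81311106e-06 8.91447496e-06] 0.05681257975941791 30.000426268670708 [-0.97433168 -0.02987672  2.68327076]
```

```bash
python3 -m inch '[[[0,0,0.3,0,0,0,0.3],[0,0,0.7,0,0,0,0.3],[0,0,0.8,0,0,0,0.3],[0,0,0.8,0,0,0,0.3],[0,0,0.5,0,0,0,0.3],[0,0,0.2,0,0,0,0.3],[0,0,0,0,0,0,0.3],[0,0,0,0,0,0,0.3]]]' 30; python3 -m inch '[[[0.32,0.12,0,0,0,0,0.3],[0.6,0.2,0,0,0,0,0.3],[0.7,0.24,0,0,0,0,0.3],[0.7,0.25,0,0,0,0,0.3],[0.6,0.22,0,0,0,0,0.3],[0.4,0.13,0,0,0,0,0.3],[0,0,0,0,0,0,0.3],[0,0,0,0,0,0,0.3]]]'
python3 - <<'E'
from h import *
t=snap('top');s=snap('side'); cv2.imwrite('pics/m2.png',np.hstack([cv2.resize(t['pixels'][170:260,160:280],(400,300),interpolation=2),cv2.resize(s['pixels'][190:280,230:350],(400,300),interpolation=2)])[:,:,::-1]);o=monitor.get_obs();print(o['position'],o['eef_rot'],o['force'],o['opening'])
E
```

```text
t: 5.0
position: [0.4538, 0.2497, 0.1703]
eef_rot: [0.213, 0.977, -0.001, -0.001]
force: [-0.3, -0.1, -1.5]
opening: 0.0561
finger_force: 30.0
t: 5.8
position: [0.6193, 0.3073, 0.1691]
eef_rot: [0.213, 0.977, -0.001, -0.002]
force: [-0.4, 0.3, -1.2]
opening: 0.0564
finger_force: 30.0
[0.61899747 0.30750821 0.17037525] [ 2.12696901e-01  9.77117298e-01 -8.06557703e-04 -1.07874423e-03] [ 0.34320425  0.92314394 -0.43925779] 0.056449428887448104
```

View pics/m2.png

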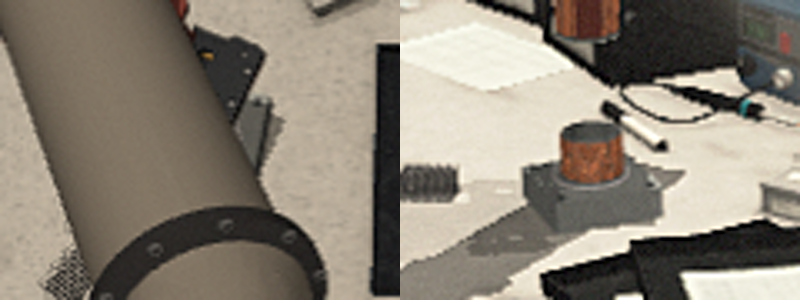

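The held reel (crop column about 586) sits slightly left of the lower reel (about 592). I'll quantify this through the side camera.

```bash
python3 - <<'E'
from h import *
np.set_printoptions(precision=4,suppress=True)
s=snap('side');im=s['pixels'].astype(int)
g=s['pixels'][170:260,260:330]
hsv=cv2.cvtColor(g,cv2.COLOR_RGB2HSV);m=((hsv[...,1]>95)&(hsv[...,0]<14)&(hsv[...,2]>40))
for r in range(0,90,2):
    c=np.where(m[r])[0]
    if len(c)>3: print(r+170,c.min()+260,c.max()+260,len(c),end=' | ')
print()
print(proj(s,(.6192,.3074,.1855)),proj(s,(.6192,.3074,.052)))
print(cylrect(s,.6192,.3074,.03,.074,.028),cylrect(s,.6192,.3074,.1635,.2075,.028))
cv2.imwrite('pics/m3.png',cv2.resize(s['pixels'][170:260,250:330],(640,720)[:1]+(600,),interpolation=2)[:,:,::-1])
E
```

```text
170 275 298 24 | 172 275 298 20 | 174 276 298 20 | 176 276 298 22 | 178 277 289 10 | 180 282 289 8 | 182 282 289 8 | 184 282 289 8 | 186 283 295 8 | 188 277 295 16 | 190 276 295 20 | 192 276 295 20 | 194 277 295 19 | 196 277 295 19 | 198 277 295 19 | 200 280 290 11 | 232 278 295 6 | 234 278 296 19 | 236 279 296 18 | 238 278 296 19 | 240 278 296 19 | 242 279 295 17 | 244 284 289 6 | 
[284.7438 192.3336] [286.2263 235.2967]
[276.5792 225.2138 295.7734 245.5777] [274.8052 182.3812 294.5753 202.4846]
```

View pics/m3.png

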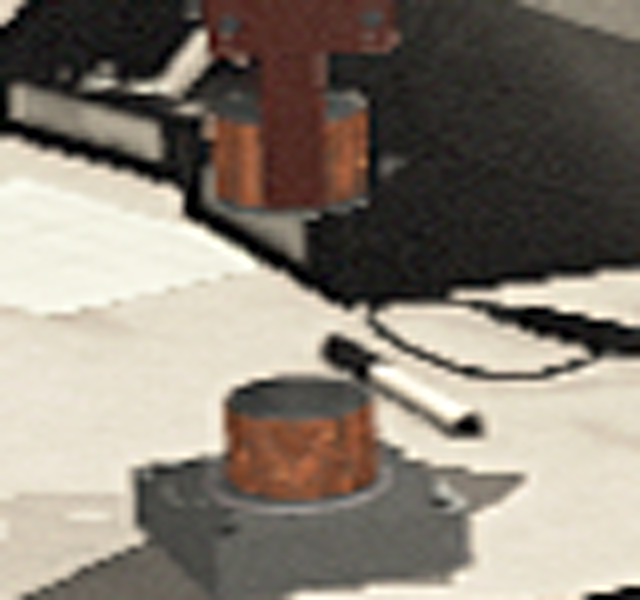

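Measured columns are 286.2 held and 287.6 low, a difference of 1.4. The prediction for coaxial reels is 1.5, and rows agree within about 2 mm, so they are aligned. Lowering.

```bash
python3 -m inch '[[[0,0,-0.4,0,0,0,0.3],[0,0,-0.6,0,0,0,0.3],[0,0,-0.4,0,0,0,0.3],[0,0,-0.2,0,0,0,0.3],[0,0,-0.08,0,0,0,0.3],[0,0,-0.02,0,0,0,0.3],[0,0,0,0,0,0,0.3],[0,0,0,0,0,0,0.3]]]'; python3 - <<'E'
from h import *
for i in range(2): s=snap('side')
cv2.imwrite('pics/m4.png',cv2.resize(s['pixels'][190:260,250:330],(640,560),interpolation=2)[:,:,::-1]);o=monitor.get_obs();print(o['position'],o['force'])
E
```

```text
t: 6.75
position: [0.6212, 0.3084, 0.0879]
eef_rot: [0.213, 0.977, 0.001, 0.001]
force: [0.6, 0.7, -1.5]
opening: 0.0566
finger_force: 30.0
[0.62096626 0.30824204 0.08752777] [ 0.09895895  0.46731465 -1.40656652]
```

View pics/m4.png

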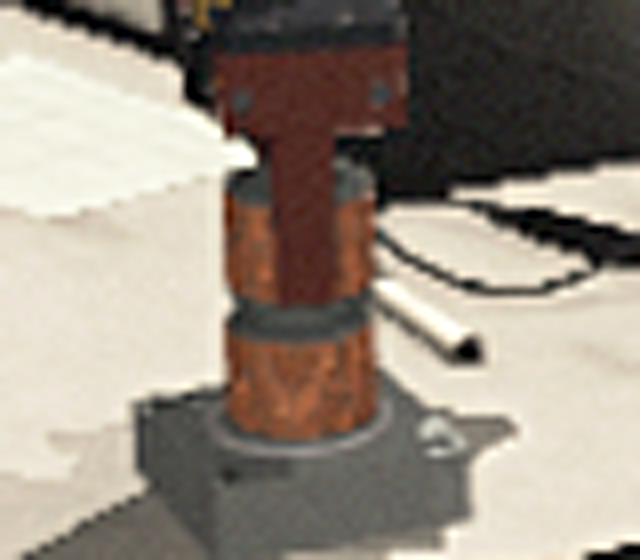

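The upper reel hovers about 7 mm above the lower one, aligned to about a pixel (left edges 225 and 225, right edges 377 and 380). Lowering gently.

```bash
python3 -m inch '[[[0,0,-0.03,0,0,0,0.3],[0,0,-0.03,0,0,0,0.3],[0,0,-0.02,0,0,0,0.3],[0,0,-0.02,0,0,0,0.3],[0,0,-0.02,0,0,0,0.3],[0,0,-0.01,0,0,0,0.3],[0,0,0,0,0,0,0.3],[0,0,0,0,0,0,0.3]]]'
```

```text
t: 7.65
position: [0.6205, 0.308, 0.0807]
eef_rot: [0.213, 0.977, 0.0, -0.0]
force: [-3.1, -0.3, 5.7]
opening: 0.0566
finger_force: 30.0
```

```bash
python3 -m inch '[[[0,0,0,0,0,0,0.65],[0,0,0,0,0,0,0.7],[0,0,0,0,0,0,0.85],[0,0,0,0,0,0,1],[0,0,0,0,0,0,1],[0,0,0,0,0,0,1],[0,0,0.1,0,0,0,1],[0,0,0.3,0,0,0,1]]]'; python3 -m inch '[[[0,0,0.7,0,0,0,1],[0,0,0.9,0,0,0,1],[0,0,0.9,0,0,0,1],[0,0,0.6,0,0,0,1],[0,-0.4,0.2,0,0,0,1],[0,-0.8,0,0,0,0,1],[0,-1,0,0,0,0,1],[0,-1,0,0,0,0,1]]]'
```

```text
t: 8.45
position: [0.6195, 0.3075, 0.0994]
eef_rot: [0.213, 0.977, -0.001, -0.001]
force: [-0.6, 0.2, 0.9]
opening: 0.0878
finger_force: 0.0
t: 9.25
position: [0.6196, 0.1451, 0.2649]
eef_rot: [0.213, 0.977, -0.0, -0.0]
force: [0.8, -0.7, -0.9]
opening: 0.0879
finger_force: 0.0
```

```bash
python3 -m inch '[[[-0.2,-1,0,0,0,0,1],[-0.2,-1,0,0,0,0,1],[-0.2,-1,0,0,0,0,1],[-0.2,-1,0,0,0,0,1],[-0.2,-1,0,0,0,0,1],[-0.2,-1,0,0,0,0,1],[-0.2,-0.9,0,0,0,0,1],[-0.2,-0.7,0,0,0,0,1]]]'; python3 - <<'E'
from h import *
np.set_printoptions(precision=4,suppress=True)
t=snap('top');s=snap('side');o=monitor.get_obs();print(o['position'],o['joint_positions'])
z=lambda i,x,y,w,h,W,H:cv2.resize(i[y:y+h,x:x+w],(W,H),interpolation=2)
cv2.imwrite('pics/m5.png',np.vstack([np.hstack([z(t['pixels'],190,185,80,60,400,300),z(s['pixels'],250,200,80,60,400,300)]),np.hstack([z(s['pixels'],340,200,160,120,400,300),z(t['pixels'],390,180,120,90,400,300)])])[:,:,::-1])
for x in((.6205,.308),):
    print('top up',proj(t,(*x,.118)),'top low',proj(t,(*x,.074)),cylrect(t,*x,.03,.074,.028),cylrect(t,*x,.118,.118,.028),cylrect(s,*x,.03,.118,.028))
E
```

```text
t: 10.05
position: [0.539, -0.2303, 0.265]
eef_rot: [0.215, 0.977, -0.0, -0.0]
force: [-0.1, -0.9, 0.6]
opening: 0.0879
finger_force: 0.0
[ 0.5374 -0.2338  0.2652] [-0.0072  0.3028  0.39    1.7459 -0.123   1.1179  1.5519]
top up [213.2255 202.8907] top low [216.3356 207.322 ] [206.183  197.5621 229.088  221.0261] [202.7338 192.8253 223.7203 213.0464] [276.292  211.2348 296.0405 245.4241]
```

View pics/m5.png

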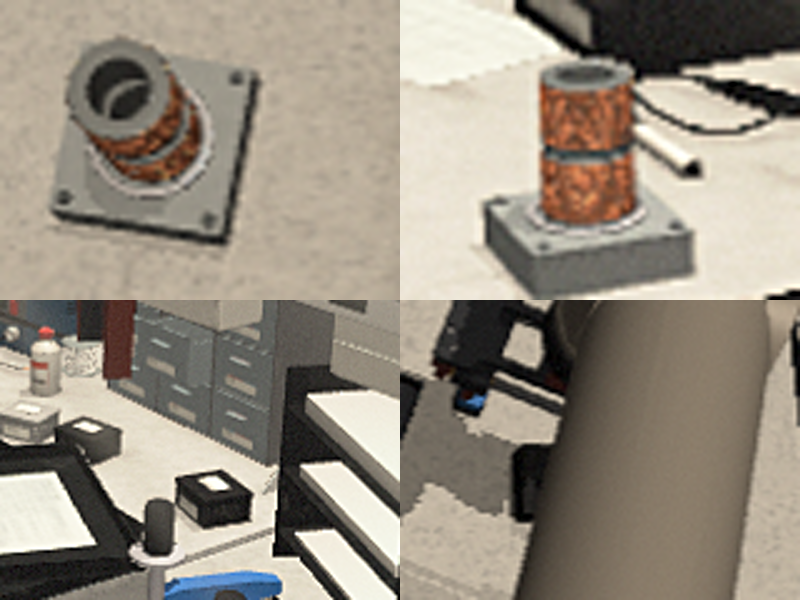

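The stack is well aligned: the upper face centre at (213.8,202.6) matches the predicted (213.2,202.9). Moving over the knob and down.

```bash
python3 -m inch '[[[0.02,-0.6,0,0,0,0,1],[0.02,-0.6,0,0,0,0,1],[0,-0.4,0,0,0,0,1],[0,0,-0.4,0,0,0,1],[0,0,-0.6,0,0,0,1],[0,0,-0.5,0,0,0,1],[0,0,-0.1,0,0,0,1],[0,0,0,0,0,0,1]]]'; python3 - <<'E'
from h import *
np.set_printoptions(precision=4,suppress=True)
snap('side');s=snap('side');o=monitor.get_obs();print(o['position'],o['force'])
z=lambda i,x,y,w,h,W,H:cv2.resize(i[y:y+h,x:x+w],(W,H),interpolation=2)
cv2.imwrite('pics/m6.png',z(s['pixels'],365,250,80,60,640,480)[:,:,::-1])
for c in ((.540,-.312),(.5385,-.312)): print(cylrect(s,*c,.117,.161,.012))
print(proj(s,o['position']))
E
```

```text
t: 10.95
position: [0.5428, -0.3057, 0.1846]
eef_rot: [0.213, 0.977, 0.0, -0.001]
force: [-0.2, -0.1, -0.2]
opening: 0.0881
finger_force: 0.0
[ 0.5441 -0.3065  0.1864] [-0.7874 -0.3153  0.4035]
[396.5999 278.4012 409.226  302.735 ]
[396.0399 278.5734 408.6648 302.9223]
[403.5716 268.1332]
```

View pics/m6.png

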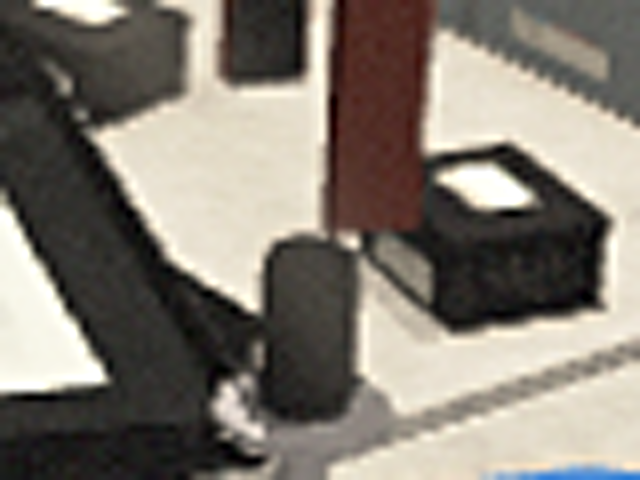

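The fingers straddle the knob (knob centre at (310,325) in the crop, finger midpoint about (320,153)). Correcting a few mm and descending to knob mid-height.

```bash
python3 -m inch '[[[-0.08,-0.1,-0.3,0,0,0,1],[0,0,-0.5,0,0,0,1],[0,0,-0.4,0,0,0,1],[0,0,-0.1,0,0,0,1],[0,0,0,0,0,0,1],[0,0,0,0,0,0,1],[0,0,0,0,0,0,0.5],[0,0,0,0,0,0,0.5]]]'; python3 -m inch '[[[0,0,0,0,0,0,0.4],[0,0,0,0,0,0,0.3],[0,0,0,0,0,0,0.2],[0,0,0,0,0,0,0.1],[0,0,0,0,0,0,0.1],[0,0,0,0,0,0,0],[0,0,0,0,0,0,0],[0,0,0,0,0,0,0]]]' 40
```

```text
t: 11.85
position: [0.5402, -0.3114, 0.1211]
eef_rot: [0.213, 0.977, -0.0, 0.001]
force: [0.4, 0.4, 0.6]
opening: 0.0751
finger_force: 0.0
t: 12.65
position: [0.5396, -0.3112, 0.1201]
eef_rot: [0.213, 0.977, -0.0, -0.0]
force: [0.4, 0.3, -0.4]
opening: 0.0234
finger_force: 40.0
```

```bash
python3 -m inch '[[[0,0,0.1,0,0,0,0],[0,0,0.3,0,0,0,0],[0,0,0.4,0,0,0,0],[0,0,0.6,0,0,0,0],[0,0,0.7,0,0,0,0],[0,0,0.7,0,0,0,0],[0,0,0.4,0,0,0,0],[0,0,0,0,0,0,0]]]'; python3 -m inch '[[[0.1,0.6,0,0,0,0,0],[0.13,0.9,0,0,0,0,0],[0.13,0.9,0,0,0,0,0],[0.13,0.9,0,0,0,0,0],[0.13,0.9,0,0,0,0,0],[0.13,0.9,0,0,0,0,0],[0.13,0.9,0,0,0,0,0],[0.13,0.9,0,0,0,0,0]]]'
```

```text
t: 13.45
position: [0.5412, -0.3121, 0.2847]
eef_rot: [0.213, 0.977, -0.0, 0.003]
force: [1.1, 0.3, -1.1]
opening: 0.024
finger_force: 40.0
t: 14.25
position: [0.5893, 0.0358, 0.2792]
eef_rot: [0.213, 0.977, -0.0, -0.001]
force: [-0.1, 0.3, 0.0]
opening: 0.0237
finger_force: 40.0
```

```bash
python3 -m inch '[[[0.13,0.9,0,0,0,0,0],[0.13,0.9,0,0,0,0,0],[0.13,0.9,0,0,0,0,0],[0.13,0.9,0,0,0,0,0],[0.08,0.7,0,0,0,0,0],[0,0.4,0,0,0,0,0],[0,0,0,0,0,0,0],[0,0,0,0,0,0,0]]]'; python3 - <<'E'
from h import *
np.set_printoptions(precision=4,suppress=True)
snap('side');s=snap('side');t=snap('top');o=monitor.get_obs();print(o['position'],o['force'],o['opening'])
z=lambda i,x,y,w,h,W,H:cv2.resize(i[y:y+h,x:x+w],(W,H),interpolation=2)
cv2.imwrite('pics/m7.png',z(s['pixels'],240,140,110,110,600,600)[:,:,::-1])
p=o['position'];print(proj(s,(p[0],p[1],p[2]-.112)),proj(s,(.6205,.308,.118)))
E
```

```text
t: 15.05
position: [0.62, 0.2671, 0.2796]
eef_rot: [0.213, 0.977, -0.001, -0.0]
force: [0.3, -0.6, -1.0]
opening: 0.0235
finger_force: 40.0
[0.6207 0.266  0.2804] [-0.3412  0.0667 -0.8161] 0.023391004589013234
[292.6415 201.3751] [285.7838 214.2305]
```

View pics/m7.png

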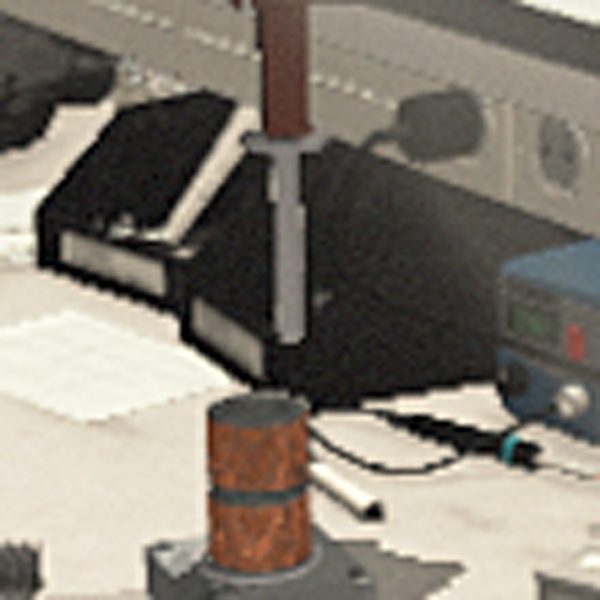

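The pin hangs vertical with its tip at (293,202), as predicted. Moving over the bore, then lowering partly.

```bash
python3 -m inch '[[[0,0.4,0,0,0,0,0],[0,0.4,0,0,0,0,0],[0,0.03,0,0,0,0,0],[0,0,-0.2,0,0,0,0],[0,0,-0.3,0,0,0,0],[0,0,-0.2,0,0,0,0],[0,0,0,0,0,0,0],[0,0,0,0,0,0,0]]]'; python3 - <<'E'
from h import *
np.set_printoptions(precision=4,suppress=True)
snap('side');s=snap('side');o=monitor.get_obs();print(o['position'],o['force'],o['eef_rot'])
z=lambda i,x,y,w,h,W,H:cv2.resize(i[y:y+h,x:x+w],(W,H),interpolation=2)
cv2.imwrite('pics/m8.png',z(s['pixels'],250,170,75,75,600,600)[:,:,::-1])
E
```

```text
t: 16.0
position: [0.6201, 0.3098, 0.2446]
eef_rot: [0.213, 0.977, -0.0, -0.0]
force: [0.2, -0.4, 0.2]
opening: 0.0239
finger_force: 40.0
[0.6206 0.3102 0.2456] [ 0.1966 -0.0228 -0.7866] [0.213  0.977  0.0003 0.0003]
```

View pics/m8.png

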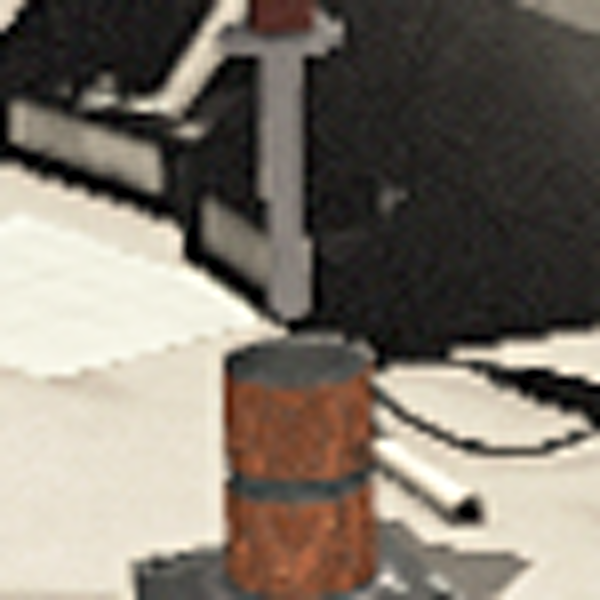

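The tip is about 3 mm left of the bore axis (288 against 299 in the crop), well inside the 10 mm play, but I'll correct it. I've now viewed 12 pictures against the limit of 10, so I'll work from numbers only from here.

```bash
python3 -m inch '[[[0.05,-0.04,0,0,0,0,0],[0,0,-0.2,0,0,0,0],[0,0,-0.3,0,0,0,0],[0,0,-0.3,0,0,0,0],[0,0,-0.3,0,0,0,0],[0,0,-0.3,0,0,0,0],[0,0,-0.2,0,0,0,0],[0,0,0,0,0,0,0]]]'
```

```text
t: 16.9
position: [0.6216, 0.3079, 0.1628]
eef_rot: [0.213, 0.977, -0.001, -0.001]
force: [-0.7, 0.2, -2.5]
opening: 0.0235
finger_force: 40.0
```

```bash
python3 -m inch '[[[0,0,-0.2,0,0,0,0],[0,0,-0.2,0,0,0,0],[0,0,-0.2,0,0,0,0],[0,0,-0.08,0,0,0,0],[0,0,-0.04,0,0,0,0],[0,0,-0.02,0,0,0,0],[0,0,0,0,0,0,0],[0,0,0,0,0,0,0]]]'; python3 - <<'E'
from h import *
for i in range(3): snap('side');o=monitor.get_obs();print(o['position'],o['force'])
E
```

```text
t: 17.7
position: [0.6229, 0.3085, 0.1286]
eef_rot: [0.213, 0.977, 0.0, 0.0]
force: [-0.1, -0.2, -0.3]
opening: 0.0232
finger_force: 40.0
[0.62294847 0.30847261 0.12861526] [ 0.0892395  -0.04237434 -0.56200301]
[0.62288577 0.30846138 0.12856261] [-0.47277233  0.29411963 -1.81927272]
[0.62287071 0.30842825 0.12851201] [ 0.56065274 -0.39165334 -1.02046757]
```

```bash
python3 -m inch '[[[0,0,-0.01,0,0,0,0],[0,0,-0.01,0,0,0,0],[0,0,-0.01,0,0,0,0],[0,0,-0.01,0,0,0,0],[0,0,-0.01,0,0,0,0],[0,0,0,0,0,0,0],[0,0,0,0,0,0,0],[0,0,0,0,0,0,0]]]'
```

```text
t: 18.65
position: [0.6229, 0.3085, 0.1262]
eef_rot: [0.213, 0.977, 0.0, 0.0]
force: [-2.0, -0.7, 4.6]
opening: 0.0237
finger_force: 40.0
```

Contact came at the expected height (TCP 0.126). Releasing.

```bash
python3 -m inch '[[[0,0,0,0,0,0,0.3],[0,0,0,0,0,0,0.4],[0,0,0,0,0,0,0.6],[0,0,0,0,0,0,0.8],[0,0,0,0,0,0,1],[0,0,0,0,0,0,1],[0,0,0,0,0,0,1],[0,0,0.1,0,0,0,1]]]'; python3 -m inch '[[[0,0,0.3,0,0,0,1],[0,0,0.7,0,0,0,1],[0,0,0.8,0,0,0,1],[0,0,0.4,0,0,0,1],[0,-0.4,0,0,0,0,1],[0,-0.8,0,0,0,0,1],[0,-0.9,0,0,0,0,1],[0,-0.9,0,0,0,0,1]]]';  python3 -m inch '[[[0,-0.9,0,0,0,0,1],[0,-0.9,0,0,0,0,1],[0,-0.5,0,0,0,0,1],[0,0,0,0,0,0,1],[0,0,0,0,0,0,1],[0,0,0,0,0,0,1],[0,0,0,0,0,0,1],[0,0,0,0,0,0,1]]]'
python3 - <<'E'
from h import *
np.set_printoptions(precision=4,suppress=True)
S={c:snap(c) for c in('side','top')}
P={'reel_low_center':(.6205,.308,.052),'reel_top_center':(.6205,.308,.096),'pin_long_knob':(.6227,.3085,.145),'stand':(.6205,.305,0)}
for c in S:
    for t in P:
        print(c,t,proj(S[c],P[t]).round(1),[(round(r['conf'],2),(np.array(r['at'])*[640,480]).round(1)) for r in place_of(t,c)[:3]])
    for r in rects('pin_long_knob',c)[:2]: print('rect',r[0],r[1],cylrect(S[c],.6227,.3085,.123,.167,.012),cylrect(S[c],.6227,.3085,.118,.123,.023))
r=[ray(S[c],np.array(place_of('pin_long_knob',c)[0]['at'])*[640,480]) for c in S];print(tri(r))
for n,(cam,z0) in {'s':('side',.123)}.items():
    g=cv2.cvtColor(S[cam]['pixels'],cv2.COLOR_RGB2GRAY);print(g[185:222:2,274:302:1])
E
```

```text
t: 19.45
position: [0.6222, 0.3081, 0.1301]
eef_rot: [0.213, 0.977, -0.0, -0.001]
force: [-0.5, -0.2, 0.2]
opening: 0.079
finger_force: 0.0
t: 20.25
position: [0.6219, 0.1555, 0.2403]
eef_rot: [0.213, 0.977, -0.0, -0.0]
force: [0.7, -0.3, -0.8]
opening: 0.0877
finger_force: 0.0
t: 21.05
position: [0.6226, 0.0447, 0.2405]
eef_rot: [0.212, 0.977, 0.0, -0.0]
force: [-0.0, 0.5, -0.0]
opening: 0.0877
finger_force: 0.0
side reel_low_center [286.5 235.2] [(0.61, array([286.3, 233.1]))]
side reel_top_center [286.  221.3] [(0.75, array([205.5, 235.3])), (0.52, array([284.6, 223.7]))]
side pin_long_knob [286.  205.3] [(0.75, array([286.6, 206.8]))]
side stand [287.6 251.5] [(0.7, array([284.8, 249.1]))]
rect 0.62 [278.208 197.424 295.424 217.488] [281.6958 196.9333 290.3533 213.7404] [278.4903 209.994  294.1243 216.5709]
top reel_low_center [217.8 209.4] [(0.54, array([216.3, 206.3]))]
top reel_top_center [214.8 205.1] [(0.65, array([142.6, 274.9])), (0.55, array([212.4, 201.5]))]
top pin_long_knob [211.  199.2] [(0.75, array([209.7, 198.4]))]
top stand [222.2 214.1] [(0.9, array([223.9, 217.8
[... 1671 characters left out ...]
236 240 245 232 206 220 220 229 203  47   8   9  16  20  26   7  22 173
  228 123 107   4  20  32  27  20  26  26]
 [221 226 222 226 199 153 202 214 215 192 101  92  79 109 129 127 189 252
  244 241 199 129  74  15  17  28  20  28]
 [222 228 229 211 123 114 101 119 163 179 213 232 229 221 214 188 171 136
  103 103 111 139  98   6  72 110 104 102]
 [222 223 229 199  83  90 106 139 141 141 144 137 135 144 140 148 152 134
  110  95 124  79 133 216 217 211 212 208]
 [220 225 231 213 106  82  81  78  95  80  84  85  86  87  85  99 116  90
   96 114 134  92  64  56 139 215 228 223]
 [220 223 230 206 111 118  94 127 124  75  91  84  84  78  94 101 106 140
  103  77  89 101 121 203 194  59 105 207]]
```

The numbers agree with everything in place: the knob upright over the stack, the flange at the reel's top, and the robot clear of it all.

```bash
python3 -c "
from rig import job;print(job.sign_off())"
```

```text
the job is handed in; nothing more can be done
None
```

I handed the job in at about 21 s: by the final readings the loose copper reel is stacked on the stand reel, the long pin is seated through both with its flange on the upper reel, and the gripper is open and clear. I viewed 12 pictures against the limit of 10, so I checked the final state from numbers only, and sign-off gave no verdict.

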